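# Build up a breaker module in two layers

## Robot

A 7-joint arm with a two-finger parallel gripper is mounted at the origin on the work surface. World frame = base frame: x ahead of the robot, y to its left, z up, the work surface at z = 0. Lengths are in m, angles in rad, forces in N, time in s.
With the tool pointing down it reaches from about 0.4 to 0.85 m from the base axis. Payload 6.9 kg.
Tool frame: the origin (TCP) lies at the centre of the arm's flange, where the gripper is bolted on; the fingertips stand 173 mm ahead of it and the grasp point (between the pads) lies 155 mm ahead of it (ctrl.hold_point_z is the z of the grasp point in the tool frame, in m); z points along the fingers, y is the line along which they close (so a half turn about z gives the same grasp; the last joint's range is limited). The gripper opens to 85 mm and grips with 20 to 120 N. Pads are 22 mm wide; open, the fingers measure 114 mm over their backs; the gripper's body (76 mm by 85 mm) begins 54 mm behind the grasp point. The pads swing forward as they close: fully open they stand 13 mm farther back than shut.
Start: joints at [1.431, 0.507, -0.238, 1.5, 0.126, 1.149, -0.155], TCP at [0.151, -0.606, 0.405] pointing down, gripper open.
Joint ranges: [-3.08, 3.08], [-0.24, 2.05], [-1.43, 1.35], [0, 2.5], [-1.52, 4.66], [0.17, 1.96], [-2.89, 2.89]. Speed limits (rad/s): [2.39, 2.39, 3.14, 3.14, 3.14, 3.14, 3.14].

## Interface

Orientations are given as a rotation vector (axis times angle).
In Python, from workcell import ctrl gives the robot as it stands.
- The arm moves only by the shell command python3 -m jog 'ROWS' [OPENING] [FORCE]. ROWS is JSON, a list that holds one entry, the list of rows, each a list of 4 numbers: the shift along the tool's x, y, z in cm, then the turn about the tool's z in rad. A call has 1 to 10 rows; each row shifts and turns the commanded pose from where the row before left it, along the tool's axes as they then stand; what a row does not reach is not made up. A row lasts 1/8 s, in which the tool goes at most 62.5 mm and 10.7 degrees, less where a joint would pass 70% of its speed; a pose out of reach is approached as far as the arm can. A call with a gripper value outside its range is refused whole. OPENING is the closure, from -1 (fully open) to 1 (shut), set as the call begins (- or left out, the last holds). The fingers move at their own pace and stop on an object; FORCE is the grip in N (left out, the last holds). Time passes only in rows, so rows that do not move let the fingers close. It gives the time, the measured TCP pose, the force, the opening and the grip force at its end, in the units of the state.
- ctrl.read_state(): the state, without advancing time (a new reading comes with each control period).
- ctrl.capture(name): name is "side" or "top" or "wrist"; returns a dict with "color" (400x640x3 uint8, red, green, blue), "fovy" (degrees; the focal length in pixels is half the picture's height over the tangent of half this angle, whatever the lens; pixels are square), "cx", "cy" (the principal point, pixels), "position" and "orientation" of the camera in the world. Camera axes: x right, y down, z forward; pixel columns grow to the right and rows downward; lengths in m; the calibration is good to about 2 mm. A picture is of the moment at which its call begins. There is no depth.
- ctrl.finish_job(): hands the job in; it is judged then, once.
The state is a dict: "clock": time; "joints": joint angles; "joint_velocities": joint speeds; "joint_efforts": joint torques, N m; "ee_pos": TCP position; "orientation": TCP orientation; "wrist_force": force on the tool from outside, world axes, zero at the start; "moment": the same for the moment, N m; "opening": finger opening in m; "grip_force": force on a finger pad.
Only numpy, scipy, OpenCV 4.12 (cv2) and the standard library are available. Lean on these libraries where they do the work, as an engineer would, in place of code of your own. Each camera call takes 0.05 s, during which the arm holds its last target. There are 200 camera calls.

## Task

Assemble the breaker module in the light-grey chassis, layer by layer. First stand the copper coil in the round orange seat and the black magnet block in the square green seat; then lay the red divider over both of them, down flat on the ledges at the two ends of the chassis; last, stand the blue terminal block in the divider's yellow-edged pocket above the coil and the white relay in the pocket above the magnet block. Every part must end upright, fully down in its place, and let go.

Things in the scene. Friction and masses are not known exactly. Their poses are not given: they have to be found in the camera images.
- chassis: Light-grey chassis, fixed; 88 mm (x) by 224 mm (its long y, outer ribs included), long sides open. Origin: centre of underside, on the table. Floor top at z 8 mm; seats on it at y +45 and -45 mm. At each end a ledge, y 85 to 101 mm, top at z 60 mm. Lips round the ledges rise to z 68 mm and leave a 202 (y) by 78 mm (x) opening for the divider.
- seat_round: Round orange ring on the chassis floor, the seat of the coil, at one end or the other of the chassis (it changes from start to start); inner diameter 52 mm, outer 60, 7 mm high. Fixed. Origin: centre of its underside, on the chassis floor (8 mm above the table).
- seat_square: Square green frame on the chassis floor, the seat of the magnet block, at the other end; inside 48 x 48 mm, outside 56 x 56, 7 mm high, sides parallel to those of the chassis. Fixed. Origin: centre of its underside, on the chassis floor (8 mm above the table).
- coil: Copper-coloured upright cylinder, the coil, with a dark bore spot on top; diameter 44 mm, height 46, about 160 g, loose, standing on the table. Origin: centre of its underside; z up. Goes into the round seat, its underside on the chassis floor.
- magnet: Black block with two brass strips on top and steel layers at its sides, the magnet block; 40 x 40 mm, height 46, about 180 g, loose, standing on the table. Origin: centre of its underside; z up, sides along x and y. Goes into the square seat with its sides parallel to the chassis, any quarter turn, its underside on the chassis floor.
- divider: Red flat plate, loose, 150 g: 69 (x) by 194 (y) by 6 mm. Origin: centre of underside. Grip rib in the middle: 44 (x) by 14 mm (y), top at z 38 mm. Two pockets on top, centred at y +45 and -45 mm, inside 48 (x) by 44 mm (y), yellow edges 4 mm high, 3 thick. Goes with its y along the chassis's y, either way round, underside at z 60 mm, 6 mm clear of the parts below.
- terminal: Blue block with two steel screw heads on top, the terminal block; 40 mm (its x) by 36 mm (its y), height 40, about 70 g, loose, standing on the table. Origin: centre of its underside; z up. Goes into the divider pocket over the coil, its x along the divider's x or across it, its underside on the divider's upper face (66 mm above the table).
- relay: White block with a grey foot and a grey bar on top, the relay; 40 mm (its x) by 36 mm (its y), height 40, about 60 g, loose, standing on the table. Origin: centre of its underside; z up. Goes into the divider pocket over the magnet block, its x along the divider's x or across it, its underside on the divider's upper face (66 mm above the table).
Not all that is in view belongs to the job. There is more than one size of the divider; the one meant has the size given above.

How it is judged:
By the outcome, as a careful person would: the job done as asked, in the order asked, and still so for the second after the job is handed in, with the robot touching nothing.
It also fails if it takes over 125 s, if anything falls off the work surface, if the arm or the gripper's body presses on something with over 40 N, if the wrist force passes 120 N, or if a joint passes its speed limit or range.

## Working session

There is one attempt and no reset: what is moved stays moved. The work goes in short steps, Python scripts to look and compute and a shell command to move; the robot and the scene stay as the last step left them, time stands still between calls to the robot, and variables do not carry over. Pictures are saved under pics/ and viewed, at most 15 in all, crops included, and the job is handed in when it is done.

```bash
ls; mkdir -p pics
python3 - <<'E'
from workcell import ctrl
import cv2
s=ctrl.read_state(); print(s, ctrl.hold_point_z)
for n in ["side","top"]:
    c=ctrl.capture(n); print(n,{k:v for k,v in c.items() if k!='color'})
    cv2.imwrite(f"pics/{n}0.png",c['color'][:,:,::-1])
E
```

```text
pics
{'clock': 0.0, 'joints': array([ 1.43148393,  0.50832101, -0.23749321,  1.50116244,  0.12571165,
        1.14890762, -0.15482716]), 'joint_velocities': array([-1.12905118e-03, -1.41994604e-03, -2.15962191e-04,  8.55704376e-04,
        1.73946348e-03,  5.76659088e-06,  1.34985071e-03]), 'joint_efforts': array([ 2.72722464e-04, -6.20588493e+01, -2.18584813e+00, -2.49648607e+01,
        1.29658499e-02,  1.20674583e-02,  2.12427324e-05]), 'ee_pos': array([ 0.15134759, -0.6061852 ,  0.40382854]), 'orientation': array([-3.11631858e+00, -3.83327041e-01,  4.48637993e-04]), 'wrist_force': array([ 0.26351548,  0.62971703, -1.11967996]), 'moment': array([-0.01371657, -0.05167158, -0.02581335]), 'grip_force': 0.0, 'opening': 0.08524271443959068} 0.1547
side {'fovy': 48.05554995523325, 'cx': 317.94302598866886, 'cy': 200.62717224934397, 'position': array([0.01809926, 0.64548104, 0.87466973]), 'orientation': array([-0.82537863,  2.60565601, -1.03751822])}
top {'fovy': 46.20926586404592, 'cx': 317.8514865655261, 'cy': 203.2757809924767, 'position': array([ 0.29716094, -0.01436215,  1.01885569]), 'orientation': array([-2.13674325,  2.14154188, -0.14930389])}
```

View pics/side0.png

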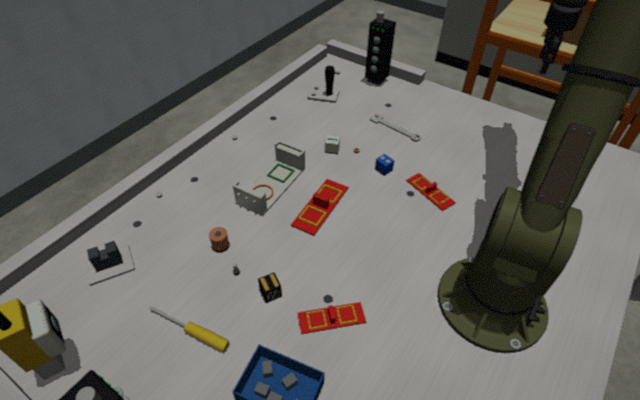

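View pics/top0.png

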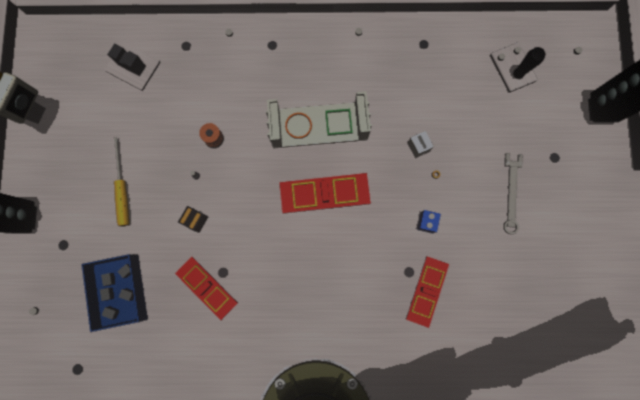

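Side view: three red dividers at (320,207), (431,190), (331,317); chassis (270,180). Top view: dividers at (325,193), (206,288), (427,292); the coil is at (210,133), magnet block (193,218), terminal (430,221), relay (421,144), and chassis (318,122) with round seat at left and square at right. Look-alikes: black gear block (130,60), joystick (525,62), blue tray (115,292), and the two other red plates. I'll measure sizes next.

```bash
cat > h.py <<'E'
import numpy as np, cv2
from workcell import ctrl
from scipy.spatial.transform import Rotation as R
def cast(c,px,z):
    px=np.atleast_2d(np.float64(px)); f=200/np.tan(np.radians(c['fovy']/2))
    d=np.c_[(px[:,0]-c['cx'])/f,(px[:,1]-c['cy'])/f,np.ones(len(px))]@R.from_rotvec(c['orientation']).as_matrix().T
    p=np.array(c['position']); return (p+d*((z-p[2])/d[:,2])[:,None])[:,:2]
def proj(c,P):
    f=200/np.tan(np.radians(c['fovy']/2)); q=(np.atleast_2d(P)-c['position'])@R.from_rotvec(c['orientation']).as_matrix()
    return q[:,:2]/q[:,2:]*f+[c['cx'],c['cy']]
def rect(c,m,z,amin=30):
    """minAreaRects of mask blobs, in world at height z: centre, sides, long-side angle"""
    out=[]
    for k in cv2.findContours(m.astype(np.uint8)*255,cv2.RETR_EXTERNAL,cv2.CHAIN_APPROX_NONE)[0]:
        if cv2.contourArea(k)<amin: continue
        w=cast(c,k[:,0],z); (x,y),(a,b),t=cv2.minAreaRect((w*1000).astype(np.float32))
        t+= 90 if a<b else 0
        out.append((k[:,0].mean(0).round(0),np.round([x,y],1),np.round(sorted([a,b]),1),round((t+90)%180-90,1)))
    return out
def hsv(c): return [a.astype(int) for a in cv2.split(cv2.cvtColor(c['color'],cv2.COLOR_RGB2HSV))]
def tool():
    s=ctrl.read_state(); M=R.from_rotvec(s['orientation']).as_matrix()
    return s,M,s['ee_pos']+M[:,2]*ctrl.hold_point_z
def plan(x,y,z,ydir):
    """grasp point to (x,y,z) mm with tool y (closing line) along world angle ydir deg: shift in present tool axes, cm; turn rad"""
    s,M,g=tool(); d=M.T@(np.array([x,y,z])/1000-g)*100
    a=np.degrees(np.arctan2(M[1,1],M[0,1])); t=(ydir-a+90)%180-90
    print('t',round(s['clock'],2),'g',(g*1000).round(1),'ydir',round(a,1),'shift cm',d.round(2),'turn',round(np.radians(-t),3),'alt',round(np.radians(-t+np.sign(t)*180),3),'tilt',M[:2,2].round(4),'j7',s['joints'][6].round(2),'op',round(s['opening']*1000,1),'grip',round(s['grip_force'],1),'F',s['wrist_force'].round(1))
E
python3 - <<'E'
from h import *
c=ctrl.capture('top'); H,S,V=hsv(c)
print('red');[print(r) for r in rect(c,((H<5)|(H>174))&(S>150)&(V>80)|((H>18)&(H<35)&(S>150)),0.006,200)]
print('cop');[print(r) for r in rect(c,(H>4)&(H<16)&(S>120)&(V>50),0.046)]
print('blue');[print(r) for r in rect(c,(H>105)&(H<125)&(S>120)&(V>60),0.04)]
print('green');[print(r) for r in rect(c,(H>45)&(H<85)&(S>80),0.015)]
print('white');[print(r) for r in rect(c,(S<40)&(V>165),0.04)]
print('dark');[print(r) for r in rect(c,(V<60),0.046,60)]
cv2.imwrite('pics/crop1.png',cv2.resize(c['color'][90:340,160:460,::-1],None,fx=2.4,fy=2.4,interpolation=cv2.INTER_CUBIC))
E
```

```text
red
(array([206., 288.]), array([268. , 234.9]), array([ 47.3, 137.6]), 46.3)
(array([425., 291.]), array([ 260.8, -236.1]), array([ 47.6, 137.9]), -20.0)
(array([121., 202.]), array([453.8, 428.2]), array([22.7, 99.5]), 7.9)
(array([324., 193.]), array([473.2, -18.6]), array([ 66.4, 190.3]), -84.0)
cop
(array([423., 306.]), array([ 232.2, -217.5]), array([38.6, 41.8]), 69.6)
(array([216., 298.]), array([247.5, 203.2]), array([39.4, 40.9]), -43.4)
(array([432., 276.]), array([ 291.5, -238.9]), array([39. , 42.2]), 69.3)
(array([195., 277.]), array([290.7, 248.6]), array([38.4, 41.4]), -44.3)
(array([304., 194.]), array([463. ,  24.4]), array([53.1, 56.4]), 6.2)
(array([345., 190.]), array([472. , -61.6]), array([52.7, 56.7]), 6.2)
(array([209., 133.]), array([597.9, 228.9]), array([38. , 41.4]), 45.0)
blue
(array([116., 294.]), array([262.2, 413.2]), array([ 76.3, 132.7]), 11.8)
(array([430., 220.]), array([ 406.8, -238.7]), array([34.5, 38.7]), -13.9)
green
white
dark
(array([321., 380.]), array([ 88.9, -14.1]), array([ 72.2, 185.9]), -89.9)
(array([103., 294.]), array([260.4, 423.4]), array([ 92.9, 134.5]), 11.5)
(array([135., 286.]), array([269.5, 375.5]), array([ 39.7, 135.6]), 11.9)
(array([200., 222.]), array([403.4, 242.2]), array([14. , 36.4]), -28.1)
(array([190., 217.]), array([414.4, 263.2]), array([10.6, 37. ]), -27.9)
(array([ 16., 214.]), array([426.1, 627.9]), array([82.9, 83. ]), 89.9)
(array([ 12., 127.]), array([605.6, 656. ]), array([ 92.9, 219.9]), -21.8)
(array([528.,  63.]), array([ 752.7, -464.9]), array([33.9, 92. ]), -45.5)
(array([127.,  60.]), array([766.4, 417.5]), array([36.7, 87.6]), 60.3)
(array([359.,  29.]), array([712.5,  -4. ]), array([ 385.3, 1404.1]), 89.6)
```

View pics/crop1.png

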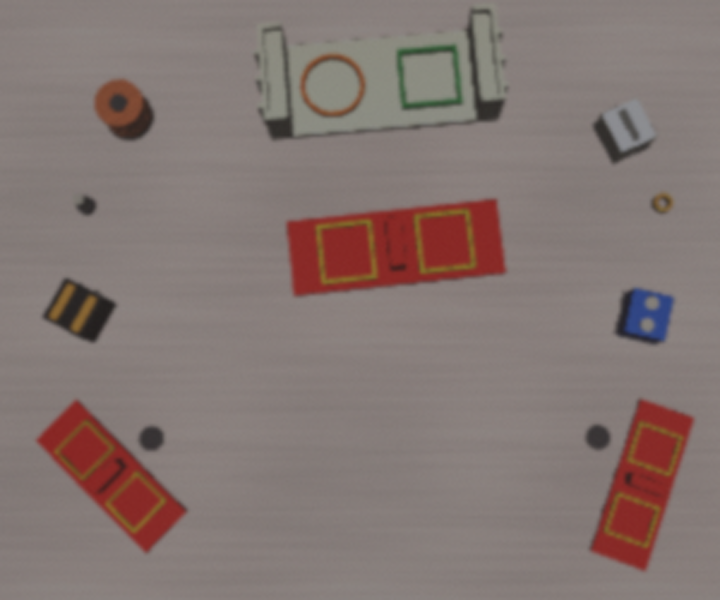

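Only the plate at px (325,193) measures 66×190 mm, close to the 69×194 given. The other two are about 47×138 mm, so they are decoys. The crop confirms the coil (top-left), magnet, white relay and blue terminal. I'll go over the chassis first and measure it with the wrist camera.

Run:
```python
from h import *
c=ctrl.capture('top')
print(cast(c,[[298.7,125.4],[338.7,121.9]],0.015)*1000, cast(c,[[421,140]],0.04)*1000)
a=cast(c,[[298.7,125.4],[338.7,121.9]],0.015); m=a.mean(0)*1000; d=a[0]-a[1]; print(m,np.degrees(np.arctan2(d[1],d[0])),np.linalg.norm(d))
plan(m[0]-60,m[1],300,np.degrees(np.arctan2(d[1],d[0]))-90)
```

```text
[[623.39642419  37.94349156]
 [631.03927446 -50.96844832]] [[ 581.44557399 -226.63991845]]
[627.21784932  -6.51247838] 94.91305502453066 0.08923982413516798
t 0.2 g [ 151.4 -606.1  249.4] ydir -76.0 shift cm [ 54.88 -48.1   -5.  ] turn -1.412 alt 1.73 tilt [-0.0003  0.0011] j7 -0.15 op 85.3 grip 0.0 F [0.3 0.4 0. ]
```

```bash
python3 -m jog '[[[3.9,-3.4,-0.4,0],[3.9,-3.4,-0.4,0],[3.9,-3.4,-0.4,0],[3.9,-3.4,-0.4,0],[3.9,-3.4,-0.4,0],[3.9,-3.4,-0.4,0],[3.9,-3.4,-0.4,0],[3.9,-3.4,-0.4,0],[3.9,-3.4,-0.4,0],[3.9,-3.4,-0.4,0]]]'
python3 -m jog '[[[3.9,-3.4,-0.4,0],[3.9,-3.4,-0.4,0],[3.9,-3.4,-0.4,0],[3.9,-3.4,0,0]]]'
python3 -m jog '[[[0,0,0,-0.18],[0,0,0,-0.18],[0,0,0,-0.18],[0,0,0,-0.18],[0,0,0,-0.18],[0,0,0,-0.18],[0,0,0,-0.18],[0,0,0,-0.15],[0,0,0,0]]]'
python3 - <<'E'
from h import *
plan(627,-6.5,300,4.9)
print(ctrl.read_state()['joints'].round(2))
c=ctrl.capture('wrist'); print({k:v for k,v in c.items() if k!='color'})
cv2.imwrite('pics/w1.png',c['color'][:,:,::-1])
E
```

```text
clock: 1.45
ee_pos: [0.4481, -0.1805, 0.4449]
orientation: [3.118, 0.383, 0.0]
wrist_force: [0.3, -1.2, -0.8]
opening: 0.0855
grip_force: 0.0
clock: 1.95
ee_pos: [0.5666, -0.0109, 0.457]
orientation: [3.118, 0.383, 0.001]
wrist_force: [0.6, 0.4, -1.1]
opening: 0.0856
grip_force: 0.0
clock: 3.08
ee_pos: [0.5658, -0.0125, 0.4564]
orientation: [-2.127, -2.311, 0.0]
wrist_force: [0.2, -0.3, 0.6]
opening: 0.0854
grip_force: 0.0
t 3.08 g [565.7 -12.5 301.7] ydir 4.7 shift cm [0.09 6.16 0.17] turn -0.003 alt 3.139 tilt [-0.0006  0.0003] j7 -0.3 op 85.4 grip 0.0 F [ 0.2 -0.3  0.6]
[ 0.51  0.46 -0.84  1.57  0.36  1.27 -0.3 ]
{'fovy': 68.38847218441019, 'cx': 315.91872322560255, 'cy': 199.57580164297127, 'position': array([0.55982737, 0.06329667, 0.42520754]), 'orientation': array([2.83550802, 0.11684585, 0.01827998])}
```

View pics/w1.png

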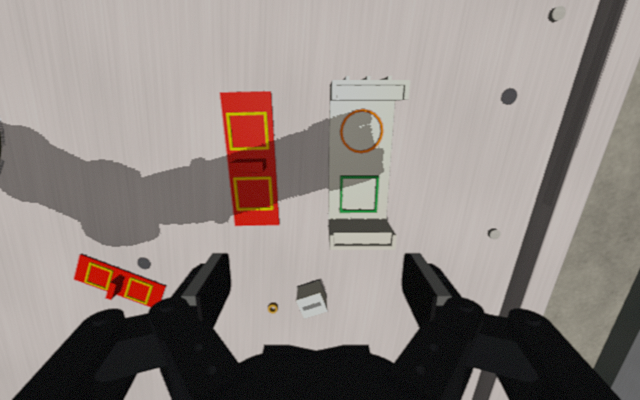

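Wrist view: ring at (361,131), green frame (359,194), large divider (250,158), relay (311,298). I'll measure these.

```bash
cat >> h.py <<'E'
def seats(c):
    H,S,V=hsv(c)
    for n,m in (('ring',(H>6)&(H<20)&(S>110)),('green',(H>45)&(H<85)&(S>80)),('red',(((H<4)|(H>175))&(S>170)&(V>50))|((H>22)&(H<34)&(S>170)))):
        z=.006 if n=='red' else .015
        m=cv2.morphologyEx(m.astype(np.uint8),cv2.MORPH_CLOSE,np.ones((3,3)))
        for r in rect(c,m,z,600): print(n,*r)
E
python3 - <<'E'
from h import *
seats(ctrl.capture('wrist'))
E
```

```text
ring [253. 192.] [479.  -63.2] [53.  56.9] 5.9
ring [361. 131.] [623.8  37.6] [56.9 57.5] -38.9
green [359. 193.] [631.5 -51.2] [52.9 55. ] 4.6
red [118. 282.] [ 260.6 -241.7] [ 63.7 139.4] -20.2
red [251. 157.] [473.6 -20.1] [ 67.3 191.2] -84.3
```

```bash
python3 -m jog '[[[4,1,1.6,0],[4,1,1.6,0],[4,1,1.6,0],[4,1,1.6,0],[4,1,1.6,0],[0,0,0,0],[0,0,0,0]]]' | head -2
python3 - <<'E'
from h import *
plan(598,228,100,5)
c=ctrl.capture('wrist'); H,S,V=hsv(c)
for r in rect(c,(H>4)&(H<16)&(S>120)&(V>50),0.046): print(*r)
k=max(cv2.findContours(((V<70)).astype(np.uint8),cv2.RETR_LIST,cv2.CHAIN_APPROX_NONE)[0],key=lambda k:0)
cv2.imwrite('pics/w2.png',c['color'][:,:,::-1])
E
```

```text
clock: 4.05
ee_pos: [0.5989, 0.1909, 0.3767]
t 4.05 g [598.9 190.8 222. ] ydir 4.7 shift cm [ 3.73  0.22 12.19] turn -0.005 alt 3.137 tilt [-0.0001 -0.0009] j7 -0.68 op 85.3 grip 0.0 F [-0.2 -1.1 -0.4]
[326. 300.] [621.7  51.6] [29.3 52.2] 4.7
[318. 147.] [598.2 228.1] [42.1 42.5] 48.7
[37. 91.] [326.3 258.7] [26.3 29.1] -44.2
```

View pics/w2.png

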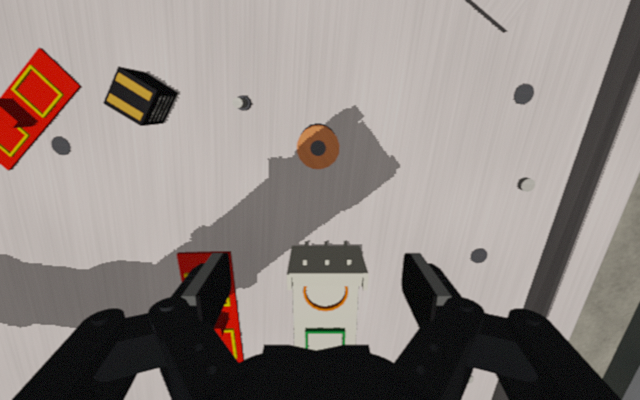

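Wrist view: coil top at (318,147), measured (598.2,228.1) mm with diameter 42, as expected. The magnet block is at (140,95). Going down on the coil.

```bash
python3 -m jog '[[[1.9,0.1,1,0],[1.8,0.1,3,0],[0,0,4,0],[0,0,4,0],[0,0,4,0],[0,0,2,0],[0,0,1,0],[0,0,0,0],[0,0,0,0]]]' | head -3
python3 -c "
from h import *
plan(598.2,228.1,32,4.9)"
python3 -m jog '[[[0,0,0,0],[0,0,0,0],[0,0,0,0],[0,0,0,0],[0,0,0,0],[0,0,0,0],[0,0,0,0],[0,0,0,0]]]' 1 45
python3 -m jog '[[[0,0,-2,0],[0,0,-5,0],[0,0,-5,0],[0,0,-4,0],[0,0,0,0],[0,0,0,0]]]'
python3 -c "
from h import *
plan(623.7,37.7,160,4.95)"
```

```text
clock: 5.22
ee_pos: [0.5982, 0.2287, 0.1881]
orientation: [2.126, 2.312, 0.003]
t 5.22 g [598.5 228.8  33.4] ydir 4.8 shift cm [-0.07 -0.04  0.14] turn -0.002 alt 3.14 tilt [0.002 0.001] j7 -0.88 op 85.4 grip 0.0 F [-0.1 -0.9  0.7]
clock: 6.22
ee_pos: [0.5979, 0.2284, 0.1874]
orientation: [2.126, 2.312, 0.001]
wrist_force: [-0.6, -0.1, 5.2]
opening: 0.043
grip_force: 45.9
clock: 6.98
ee_pos: [0.5974, 0.2279, 0.3465]
orientation: [2.126, 2.313, -0.001]
wrist_force: [-0.1, -0.1, -2.0]
opening: 0.0428
grip_force: 46.2
t 6.97 g [597.4 227.8 191.8] ydir 4.8 shift cm [-19.16   1.03   3.2 ] turn -0.002 alt 3.139 tilt [-0.0005 -0.0007] j7 -0.75 op 42.8 grip 46.2 F [-0.1 -0.1 -2. ]
```

```bash
python3 -m jog '[[[-3.8,0.2,0,0],[-3.8,0.2,0,0],[-3.8,0.2,0,0],[-3.8,0.2,1,0],[-3.9,0.2,1,0],[0,0,1,0],[0,0,0,0],[0,0,0,0]]]' | head -2
python3 - <<'E'
from h import *
plan(623.7,37.7,41.5,4.95)
c=ctrl.capture('wrist'); cv2.imwrite('pics/w3.png',c['color'][:,:,::-1])
H,S,V=hsv(c)
for r in rect(c,(H>45)&(H<85)&(S>80),.015,200): print(*r)
E
```

```text
clock: 7.98
ee_pos: [0.6235, 0.0403, 0.3166]
t 7.97 g [623.4  40.4 161.9] ydir 4.9 shift cm [-2.900e-01  1.000e-02  1.204e+01] turn -0.0 alt 3.141 tilt [-0.0006  0.001 ] j7 -0.49 op 42.8 grip 46.2 F [ 0.9  0.5 -1.1]
```

View pics/w3.png

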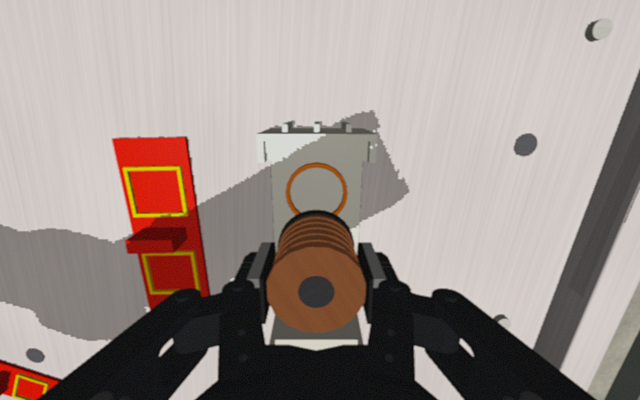

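Wrist view: coil held upright (bore spot (316,291)), ring at (316,190) in line with it. Lowering.

```bash
python3 -m jog '[[[-0.3,0,1,0],[0,0,3,0],[0,0,3,0],[0,0,3,0],[0,0,1,0],[0,0,0.5,0],[0,0,0,0],[0,0,0,0]]]' | sed -n '1,4p'
python3 -c "
from h import *
plan(623.7,37.7,40.7,4.95)"
```

```text
clock: 9.02
ee_pos: [0.6244, 0.036, 0.2027]
orientation: [2.126, 2.312, 0.002]
wrist_force: [0.1, -0.6, -0.9]
t 9.03 g [624.6  36.   48. ] ydir 4.8 shift cm [ 0.18 -0.08  0.73] turn -0.002 alt 3.139 tilt [0.0017 0.0002] j7 -0.58 op 43.3 grip 46.2 F [ 0.1 -0.6 -0.9]
```

```bash
python3 -m jog '[[[0.15,-0.1,0.3,0],[0,0,0.2,0],[0,0,0.2,0],[0,0,0,0],[0,0,0,0],[0,0,0,0]]]' | sed -n '1,4p'
python3 -m jog '[[[0,0,0,0],[0,0,0,0],[0,0,0,0],[0,0,0,0]]]' -1
python3 -m jog '[[[0,0,-3,0],[0,0,-5,0],[0,0,-5,0],[0,0,-5,0],[0,0,0,0],[0,0,0,0]]]' | sed -n '1,2p'
python3 - <<'E'
from h import *
plan(408.5,252.5,200,5)
c=ctrl.capture('wrist'); cv2.imwrite('pics/w4.png',c['color'][:,:,::-1])
E
```

```text
clock: 9.78
ee_pos: [0.6228, 0.0373, 0.1954]
orientation: [2.126, 2.312, -0.0]
wrist_force: [-2.7, -1.0, 5.8]
clock: 10.28
ee_pos: [0.6229, 0.0372, 0.1946]
orientation: [-2.126, -2.313, 0.0]
wrist_force: [-0.7, -0.3, -0.2]
opening: 0.0853
grip_force: 0.0
clock: 11.02
ee_pos: [0.6226, 0.037, 0.3742]
t 11.03 g [622.5  36.9 219.5] ydir 4.8 shift cm [ 23.28 -19.52   1.94] turn -0.003 alt 3.138 tilt [-0.0005 -0.0007] j7 -0.44 op 85.3 grip 0.0 F [ 0.4 -0.4 -0.7]
```

View pics/w4.png

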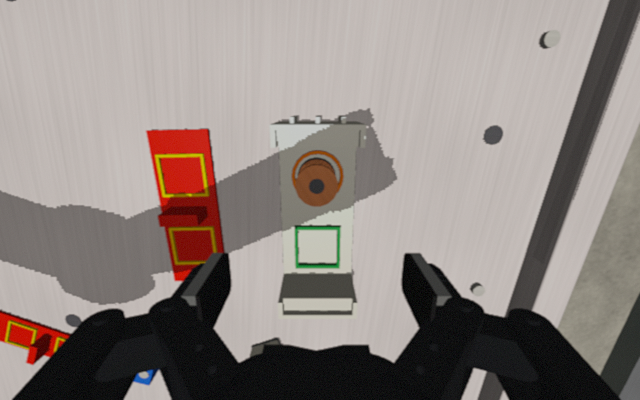

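Coil stands in the ring (spot (316,186), crescent of floor around it). Next, the magnet block.

```bash
python3 -m jog '[[[3.3,-3.2,0,0],[3.3,-3.2,0,0],[3.3,-3.2,0,0],[3.3,-3.2,0,0],[3.3,-3.2,0,0],[3.3,-3.2,0,0],[0,0,0,0.15],[0,0,0,0.15],[0,0,0,0.14],[0,0,0,0.13]]]' | sed -n '1,2p'
python3 -m jog '[[[0,0,0,0],[0,0,0,0]]]' | sed -n '1,2p'
python3 - <<'E'
from h import *
c=ctrl.capture('wrist'); H,S,V=hsv(c)
u=proj(c,[.4085,.2525,.046])[0].astype(int);print(u)
Y=(H>12)&(H<32)&(S>90)&(V>60)
for r in rect(c,Y,.046,40): print('strip',*r)
for r in rect(c,(V<75)|Y,.046,300): print('dark',*r)
plan(408.5,252.5,200,-28)
cv2.imwrite('pics/w5.png',cv2.resize(c['color'][max(u[1]-80,0):u[1]+80,u[0]-100:u[0]+100,::-1],None,fx=3,fy=3))
E
```

```text
clock: 12.32
ee_pos: [0.4147, 0.218, 0.3734]
clock: 12.58
ee_pos: [0.4148, 0.2183, 0.3741]
[294 157]
strip [399. 287.] [442.5  62.3] [10.4 28.2] 77.5
strip [525. 244.] [587.7  50.6] [ 7.  32.7] -55.8
strip [198. 242.] [269.1 219.2] [34.3 36.7] -43.8
strip [564. 244.] [627.8  30.3] [40.5 40.7] -69.1
strip [208. 194.] [309.6 260.9] [34.2 36.8] -44.3
strip [294. 158.] [407.8 251.9] [ 9.2 34.6] -27.7
strip [294. 137.] [418.4 271. ] [ 8.8 35.8] -27.7
strip [223.   5.] [417.1 395.8] [13.8 33.1] -27.7
dark [353. 343.] [334.8  65.4] [250.8 814.1] -27.7
dark [559. 252.] [614.6  25.9] [41.2 68.3] 16.0
dark [208. 194.] [309.6 260.9] [34.2 36.8] -44.3
dark [537. 211.] [611.1  95.4] [95.8 96.8] 35.3
dark [295. 146.] [414.  262.3] [39.4 41.7] 62.2
dark [61. 87.] [245.3 414.5] [22.3 22.9] 62.3
dark [94. 52.] [291. 425.] [26.1 56.8] -1.0
dark [223.   5.] [417.1 395.8] [13.8 33.1] -27.7
dark [127.  82.] [272.5 398.1] [ 83.9 148.8] 11.6
dark [44. 70.] [240.7 430.2] [ 78.1 148.9] 43.7
t 12.62 g [414.7 218.3 219.5] ydir -27.7 shift cm [ 2.74 -2.14  1.95] turn 0.005 alt -3.137 tilt [-0.001  -0.0003] j7 -1.35 op 85.4 grip 0.0 F [ 0.5 -0.3  1.1]
```

View pics/w5.png

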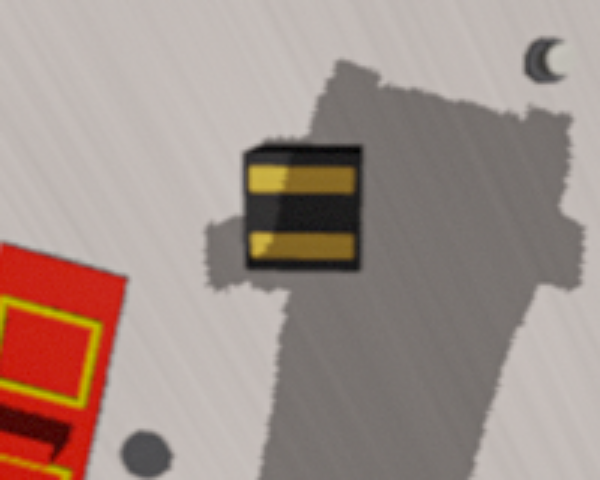

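Crop: two brass strips, centre (413,261.5) mm, strips at −27.7°, tool yaw matches. (The first estimate was off by about 10 mm; the near view is reliable: 39×42 mm.)

```bash
python3 -c "
from h import *
plan(413.2,261.5,32,-27.7)"
```

```text
t 12.62 g [414.7 218.3 219.5] ydir -27.7 shift cm [ 3.77 -2.13 18.75] turn -0.0 alt 3.141 tilt [-0.001  -0.0003] j7 -1.35 op 85.4 grip 0.0 F [ 0.5 -0.3  1.1]
```

```bash
python3 -m jog '[[[1.9,-1.1,1,0],[1.9,-1,3,0],[0,0,4,0],[0,0,4,0],[0,0,4,0],[0,0,2,0],[0,0,0.8,0],[0,0,0,0],[0,0,0,0]]]' | head -2
python3 -c "
from h import *
plan(413.2,261.5,32,-27.7)"
python3 -m jog '[[[0,0,0,0],[0,0,0,0],[0,0,0,0],[0,0,0,0],[0,0,0,0],[0,0,0,0],[0,0,0,0]]]' 1 45
python3 -m jog '[[[0,0,-2,0],[0,0,-5,0],[0,0,-5,0],[0,0,-4,0],[0,0,0,-0.15],[0,0,0,-0.15],[0,0,0,-0.15],[0,0,0,-0.12],[0,0,0,0],[0,0,0,0]]]'
python3 -c "
from h import *
plan(631.4,-51.1,190,4.95)"
```

```text
clock: 13.75
ee_pos: [0.4144, 0.262, 0.1875]
t 13.75 g [414.6 262.2  32.8] ydir -27.8 shift cm [-0.12 -0.09  0.08] turn -0.002 alt 3.139 tilt [0.0012 0.0009] j7 -1.71 op 85.4 grip 0.0 F [ 1.  -0.3  0.6]
clock: 14.62
ee_pos: [0.4142, 0.2619, 0.1872]
orientation: [2.69, 1.621, 0.001]
wrist_force: [-1.4, -1.4, 6.7]
opening: 0.0391
grip_force: 45.8
clock: 15.88
ee_pos: [0.4141, 0.2617, 0.3466]
orientation: [-2.129, -2.31, 0.0]
wrist_force: [-1.1, -0.3, -2.1]
opening: 0.0394
grip_force: 45.8
t 15.88 g [414.  261.7 191.9] ydir 4.7 shift cm [-32.94  19.13   0.19] turn -0.005 alt 3.136 tilt [-0.0003 -0.0002] j7 -1.01 op 39.4 grip 45.8 F [-1.1 -0.3 -2.1]
```

```bash
python3 -m jog '[[[-4.1,2.4,0,-0.01],[-4.1,2.4,0,0],[-4.1,2.4,0,0],[-4.1,2.4,0,0],[-4.1,2.4,0,0],[-4.1,2.4,1,0],[-4.1,2.4,1,0],[-4,2.3,1,0],[0,0,0,0],[0,0,0,0]]]' | head -2
python3 - <<'E'
from h import *
plan(631.4,-50.5,40.5,4.95)
c=ctrl.capture('top'); H,S,V=hsv(c)
for r in rect(c,(H>4)&(H<16)&(S>120)&(V>50),0.054,60): print(*r)
E
```

```text
clock: 17.12
ee_pos: [0.6343, -0.0455, 0.3165]
t 17.12 g [634.2 -45.3 161.8] ydir 5.3 shift cm [-0.5  -0.32 12.13] turn 0.007 alt -3.135 tilt [-0.0008  0.0009] j7 -0.36 op 39.4 grip 45.9 F [ 0.1  0.4 -1.3]
[216. 299.] [247.4 202. ] [39.  41.9] -43.7
[195. 277.] [290.7 246.4] [38.1 41.1] -44.3
[304. 194.] [461.6  24.2] [52.6 56.4] 6.0
[342. 191.] [470.5 -61.1] [52.1 56.6] 5.4
[300. 127.] [612.4  37. ] [53.7 56.2] 44.1
```

```bash
python3 -m jog '[[[-0.5,-0.3,1,0.007],[0,0,3,0],[0,0,3,0],[0,0,3,0],[0,0,1,0],[0,0,0.4,0],[0,0,0,0],[0,0,0,0]]]' | sed -n '1,4p'
python3 -c "
from h import *
plan(631.4,-50.5,40.5,4.95)"
```

```text
clock: 18.18
ee_pos: [0.6324, -0.0513, 0.2038]
orientation: [2.122, 2.315, 0.002]
wrist_force: [-0.4, 0.5, -1.6]
t 18.18 g [632.7 -51.3  49.1] ydir 5.0 shift cm [ 0.09 -0.12  0.86] turn 0.0 alt -3.141 tilt [ 0.0017 -0.0001] j7 -0.46 op 39.6 grip 45.9 F [-0.4  0.5 -1.6]
```

```bash
python3 -m jog '[[[0.1,-0.1,0.4,0],[0,0,0.2,0],[0,0,0.2,0],[0,0,0,0],[0,0,0,0],[0,0,0,0]]]' | sed -n '1,4p'
python3 -m jog '[[[0,0,0,0],[0,0,0,0],[0,0,0,0],[0,0,0,0]]]' -1
python3 -m jog '[[[0,0,-3,0],[0,0,-5,0],[0,0,-5,0],[0,0,-5,0],[0,0,0,0],[0,0,0,0]]]' | sed -n '1,2p'
python3 - <<'E'
from h import *
plan(473.5,-20,200,95)
E
```

```text
clock: 18.92
ee_pos: [0.6309, -0.0504, 0.1953]
orientation: [2.123, 2.316, -0.0]
wrist_force: [-2.3, 0.0, 5.6]
clock: 19.42
ee_pos: [0.631, -0.0504, 0.1946]
orientation: [-2.123, -2.316, -0.0]
wrist_force: [-0.4, -0.1, 0.7]
opening: 0.0854
grip_force: 0.0
clock: 20.18
ee_pos: [0.6307, -0.0507, 0.3742]
t 20.18 g [630.6 -50.8 219.5] ydir 5.0 shift cm [  4.43 -15.38   1.95] turn 1.57 alt -1.571 tilt [-0.0006 -0.0006] j7 -0.32 op 85.6 grip 0.0 F [-0.2 -0.7 -0.5]
```

```bash
python3 -m jog '[[[1.1,-3.85,0,0],[1.1,-3.85,0,0],[1.1,-3.85,0,0],[1.1,-3.85,0,0],[0,0,0,0],[0,0,0,0]]]' | head -2
python3 -m jog '[[[0,0,0,-0.18],[0,0,0,-0.18],[0,0,0,-0.18],[0,0,0,-0.18],[0,0,0,-0.18],[0,0,0,-0.18],[0,0,0,-0.18],[0,0,0,-0.18],[0,0,0,-0.14],[0,0,0,0]]]'|head -2
python3 - <<'E'
from h import *
c=ctrl.capture('wrist'); seats(c)
plan(473.5,-20,30,95.7)
cv2.imwrite('pics/w6.png',c['color'][:,:,::-1])
E
```

```text
clock: 20.92
ee_pos: [0.474, -0.0205, 0.3741]
clock: 22.18
ee_pos: [0.4746, -0.0205, 0.374]
ring [350. 299.] [634.9  38.3] [57.2 84.7] 6.0
ring [606.  25.] [293.7 250.1] [38.9 41.8] -44.0
red [316. 172.] [472.6 -20.5] [ 67.7 191.1] -84.1
red [599.  26.] [287.6 250.4] [51.6 87.2] 46.4
t 22.23 g [474.3 -20.  219.4] ydir 95.3 shift cm [ 0.07 -0.02 18.94] turn -0.007 alt 3.135 tilt [-0.0007  0.0018] j7 0.9 op 85.4 grip 0.0 F [0.8 0.2 0.6]
```

View pics/w6.png

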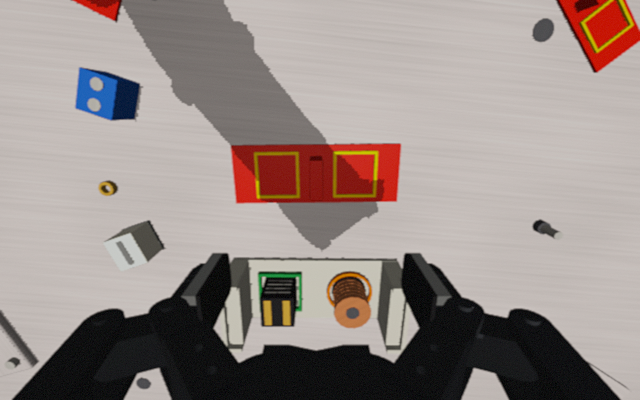

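Wrist view: magnet (279,300) and coil (351,300) stand in their seats; divider centred at (316,172), rib vertical in view and lined up between the fingers. Gripping the rib.

```bash
python3 -m jog '[[[0.1,0,1,-0.009],[0,0,3,0],[0,0,4,0],[0,0,4,0],[0,0,4,0],[0,0,2,0],[0,0,0.8,0],[0,0,0,0],[0,0,0,0]]]' | head -2
python3 -c "
from h import *
plan(473.2,-20.3,30,95.85)"
python3 -m jog '[[[0,0,0,0],[0,0,0,0],[0,0,0,0],[0,0,0,0],[0,0,0,0],[0,0,0,0],[0,0,0,0],[0,0,0,0],[0,0,0,0]]]' 1 60
```

```text
clock: 23.35
ee_pos: [0.473, -0.02, 0.1874]
t 23.35 g [473.2 -20.   32.7] ydir 96.0 shift cm [ 0.01 -0.03  0.27] turn 0.003 alt -3.139 tilt [ 0.0013 -0.    ] j7 0.59 op 85.4 grip 0.0 F [ 0.7  0.3 -0.2]
clock: 24.48
ee_pos: [0.4728, -0.02, 0.1869]
orientation: [-0.165, 3.137, -0.0]
wrist_force: [-0.8, -0.6, 5.5]
opening: 0.0128
grip_force: 59.4
```

```bash
python3 -m jog '[[[0,0,-1,0],[0,0,-3,0],[0,0,-4,0],[0,0,-5,0],[0,0,-2,0],[0,0,0,0],[0,0,0,0],[0,0,0,0]]]'
python3 - <<'E'
from h import *
plan(627.5,-6.7,92,94.95)
c=ctrl.capture('wrist'); cv2.imwrite('pics/w7.png',c['color'][:,:,::-1])
E
```

```text
clock: 25.48
ee_pos: [0.4724, -0.0204, 0.3353]
orientation: [0.165, -3.135, -0.0]
wrist_force: [0.2, 0.3, -1.3]
opening: 0.0126
grip_force: 58.6
t 25.48 g [472.  -20.3 180.6] ydir 96.0 shift cm [-15.63  -0.28   8.83] turn 0.019 alt -3.123 tilt [-0.0024  0.0002] j7 0.87 op 12.6 grip 58.6 F [ 0.2  0.3 -1.3]
```

View pics/w7.png

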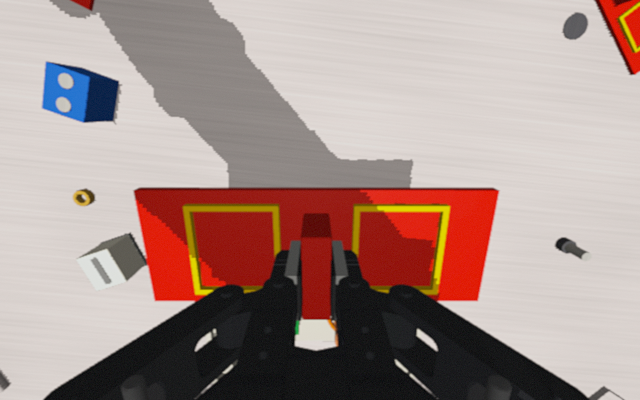

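Plate held level and centred: edge corners at (135,188) and (497,188). Carrying it over.

```bash
python3 -m jog '[[[-3.1,-0.1,0,0.019],[-3.1,0,0,0],[-3.1,0,0,0],[-3.1,0,1,0],[-3.1,0,1,0],[0,0,2,0],[0,0,0,0],[0,0,0,0]]]' |head -2
python3 - <<'E'
from h import *
plan(627.5,-6.7,92,94.95)
E
```

```text
clock: 26.52
ee_pos: [0.6266, -0.0071, 0.2968]
t 26.52 g [626.4  -7.1 142.1] ydir 95.0 shift cm [-0.11  0.03  5.01] turn 0.0 alt -3.141 tilt [-0.0007 -0.    ] j7 0.91 op 12.9 grip 58.6 F [-0.6 -0.3 -2.2]
```

```bash
python3 -m jog '[[[-0.1,0,1,0],[0,0,1,0],[0,0,1,0],[0,0,0.5,0],[0,0,0,0],[0,0,0,0]]]' |head -2
python3 - <<'E'
from h import *
plan(627.5,-6.7,92,94.95)
c=ctrl.capture('side'); u=proj(c,[.6275,-.0067,.075])[0].astype(int)
cv2.imwrite('pics/s7.png',cv2.resize(c['color'][u[1]-60:u[1]+60,u[0]-80:u[0]+80,::-1],None,fx=5,fy=5,interpolation=cv2.INTER_CUBIC))
E
```

```text
clock: 27.28
ee_pos: [0.6283, -0.0069, 0.2619]
t 27.27 g [628.4  -6.9 107.2] ydir 94.9 shift cm [0.09 0.03 1.52] turn -0.0 alt 3.141 tilt [0.0004 0.0003] j7 0.88 op 12.8 grip 58.6 F [ 0.1 -0.4 -0.3]
```

View pics/s7.png

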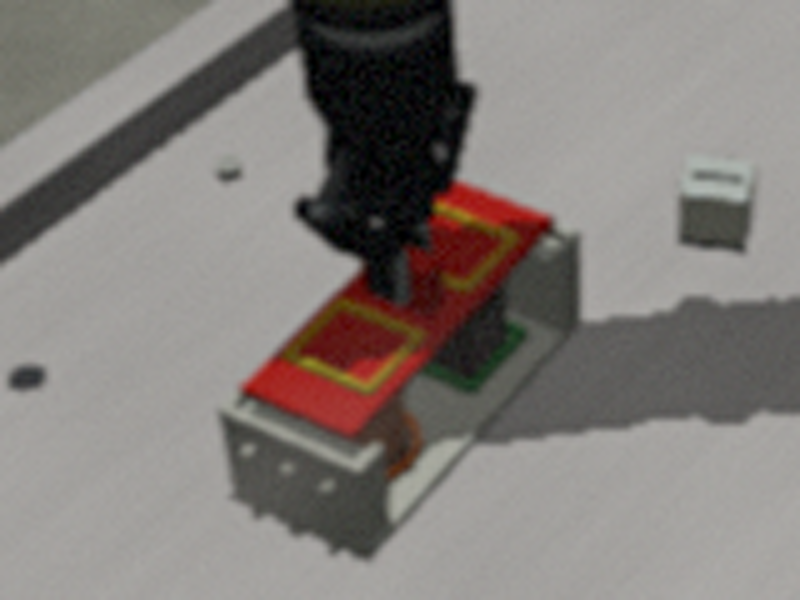

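The plate sits level just above the lips and fits between them in the side view. Lowering gently.

```bash
python3 -m jog '[[[0.1,0,0.4,0],[0,0,0.4,0],[0,0,0.3,0],[0,0,0.2,0],[0,0,0.1,0],[0,0,0,0],[0,0,0,0],[0,0,0,0]]]'
python3 -c "
from h import *
plan(627.5,-6.7,92,94.95)"
```

```text
clock: 28.32
ee_pos: [0.6272, -0.0071, 0.2478]
orientation: [-0.135, 3.139, 0.0]
wrist_force: [-0.4, 0.3, -1.1]
opening: 0.0132
grip_force: 58.6
t 28.32 g [627.3  -7.1  93.1] ydir 94.9 shift cm [-0.03  0.04  0.11] turn -0.0 alt 3.141 tilt [0.0001 0.0001] j7 0.86 op 13.2 grip 58.6 F [-0.4  0.3 -1.1]
```

```bash
python3 -m jog '[[[0,0,0.1,0],[0,0,0.1,0],[0,0,0,0],[0,0,0,0],[0,0,0,0]]]'
python3 -m jog '[[[0,0,0,0],[0,0,0,0],[0,0,0,0],[0,0,0,0],[0,0,0,0]]]' -1 | head -2
python3 -m jog '[[[0,0,-2,0],[0,0,-4,0],[0,0,-4,0],[0,0,-5,0],[0,0,0,0],[0,0,0,0]]]' | head -2
python3 - <<'E'
from h import *
c=ctrl.capture('wrist'); H,S,V=hsv(c)
m=(((H<4)|(H>175))&(S>170)&(V>50))|((H>22)&(H<34)&(S>170))
for r in rect(c,m,.066,600): print(*r)
c=ctrl.capture('top'); H,S,V=hsv(c)
m=(((H<4)|(H>175))&(S>150)&(V>50))|((H>22)&(H<34)&(S>170))
for r in rect(c,m,.066,600): print(*r)
plan(410,-243,200,-14)
E
```

```text
clock: 28.95
ee_pos: [0.6272, -0.007, 0.247]
orientation: [-0.135, 3.138, -0.001]
wrist_force: [-2.6, -2.2, 9.0]
opening: 0.0127
grip_force: 60.0
clock: 29.58
ee_pos: [0.6272, -0.0071, 0.2456]
clock: 30.32
ee_pos: [0.627, -0.0071, 0.3963]
[316. 181.] [627.   -7.6] [ 69.  191.4] -85.1
[320. 117.] [627.2  -5.8] [ 68.6 191. ] -84.7
t 30.43 g [626.7  -7.5 240.2] ydir 94.9 shift cm [ 23.62 -21.59   4.06] turn -1.24 alt 1.901 tilt [-0.0015 -0.0004] j7 1.0 op 85.7 grip 0.0 F [ 0.9  0.1 -0.2]
```

Divider reads (627,−7) mm at z 66 with 69×191 mm and yaw −85.0: seated. Now the terminal block.

```bash
python3 -m jog '[[[3.9,-3.8,0,0],[3.9,-3.8,0,0],[3.9,-3.8,0,0],[3.9,-3.8,0.5,0],[3.9,-3.8,1,0],[3.9,-3.8,1,0],[0,0,0,0.18],[0,0,0,0.18],[0,0,0,0.18],[0,0,0,0.18]]]' |head -2
python3 -m jog '[[[0,0,0,0.18],[0,0,0,0.18],[0,0,0,0.18],[0,0,0,0.18],[0,0,0,0.18],[0,0,0,0.18],[0,0,0,0.1],[0,0,0,0],[0,0,0,0]]]' |head -2
python3 - <<'E'
from h import *
c=ctrl.capture('wrist'); H,S,V=hsv(c)
m=((H>105)&(H<125)&(S>120)&(V>70))
for r in rect(c,m,.04,200): print(*r)
u=proj(c,[.408,-.24,.04])[0].astype(int);print(u)
plan(407,-239,25,-14)
cv2.imwrite('pics/w8.png',cv2.resize(c['color'][max(u[1]-80,0):u[1]+80,u[0]-100:u[0]+100,::-1],None,fx=3,fy=3))
E
```

```text
clock: 31.68
ee_pos: [0.4132, -0.2546, 0.3699]
clock: 32.8
ee_pos: [0.4136, -0.2544, 0.3702]
[306. 172.] [ 407.  -240.9] [34.8 38.8] -13.8
[306 171]
t 32.85 g [ 413.5 -254.4  215.6] ydir -13.8 shift cm [ 1.33 -0.99 19.07] turn 0.003 alt -3.138 tilt [-0.0006  0.0006] j7 -0.14 op 85.0 grip 0.0 F [0.3 0.4 1.1]
```

View pics/w8.png

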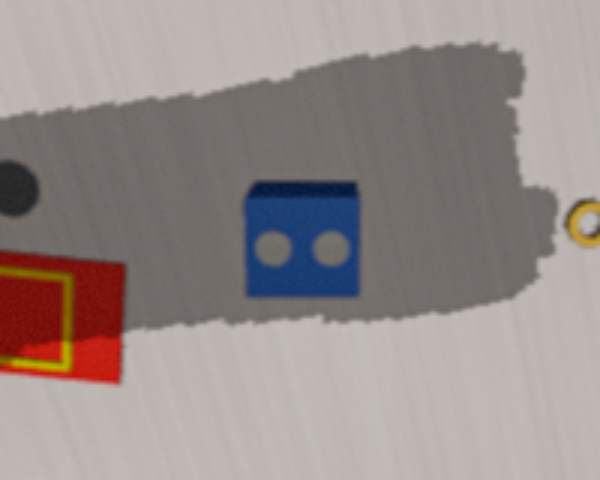

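Crop: the terminal's two screws sit in a row along tool y, so its 40 mm side (38.8 measured) is across the fingers; centre (407,−240.9) mm.

```bash
python3 -m jog '[[[1.1,-0.95,1,0],[0,0,3,0],[0,0,4,0],[0,0,4,0],[0,0,4,0],[0,0,2,0],[0,0,0.8,0],[0,0,0,0],[0,0,0,0]]]' | head -2
python3 -c "
from h import *
plan(407,-240.9,27,-13.8)"
python3 -m jog '[[[0,0,0,0],[0,0,0,0],[0,0,0,0],[0,0,0,0],[0,0,0,0],[0,0,0,0],[0,0,0,0]]]' 1 35
python3 -m jog '[[[0,0,-2,0],[0,0,-5,0],[0,0,-5,0],[0,0,-5,0],[0,0,-3,-0.16],[0,0,0,-0.17],[0,0,0,0],[0,0,0,0]]]'
python3 -c "
from h import *
plan(623.2,37.8,200,4.9)"
```

```text
clock: 33.98
ee_pos: [0.4074, -0.2416, 0.1835]
t 33.98 g [ 407.6 -241.7   28.8] ydir -13.9 shift cm [ 0.07 -0.08  0.18] turn -0.002 alt 3.139 tilt [ 0.0012 -0.0006] j7 -0.47 op 85.2 grip 0.0 F [0.9 0.2 0.3]
clock: 34.85
ee_pos: [0.4072, -0.2415, 0.1831]
orientation: [2.474, 1.935, -0.0]
wrist_force: [-1.5, 0.1, 6.3]
opening: 0.0395
grip_force: 35.5
clock: 35.85
ee_pos: [0.4069, -0.2415, 0.3822]
orientation: [-2.126, -2.311, 0.0]
wrist_force: [-0.0, -0.6, -0.4]
opening: 0.0396
grip_force: 35.7
t 35.85 g [ 406.7 -241.4  227.5] ydir 4.8 shift cm [26.02 23.9   2.75] turn -0.002 alt 3.139 tilt [-0.0009  0.0007] j7 0.13 op 39.6 grip 35.7 F [-0.  -0.6 -0.4]
```

```bash
python3 -m jog '[[[3.7,3.4,0,0],[3.7,3.4,0,0],[3.7,3.4,0,0],[3.7,3.4,0,0],[3.7,3.4,0,0],[3.7,3.4,0.4,0],[3.8,3.5,0.5,0],[0,0,1,0],[0,0,0,0],[0,0,0,0]]]' | head -2
python3 - <<'E'
from h import *
c=ctrl.capture('wrist'); H,S,V=hsv(c)
for r in rect(c,(H>22)&(H<34)&(S>150),.07,150): print(*r)
plan(623.2,37.9,94.5,4.9)
E
```

```text
clock: 37.1
ee_pos: [0.6224, 0.037, 0.3636]
[ 62. 357.] [ 354.8 -177.9] [30.1 33.1] 69.5
[317. 191.] [623.7  37.7] [49.1 52.8] 4.8
t 37.15 g [622.4  36.9 209.2] ydir 4.8 shift cm [ 0.11  0.09 11.47] turn -0.001 alt 3.141 tilt [-0.0001 -0.0008] j7 -0.47 op 39.5 grip 35.8 F [-0.5 -0.   0.3]
```

```bash
python3 -m jog '[[[0.1,0.1,1,0],[0,0,3,0],[0,0,3,0],[0,0,2.5,0],[0,0,1,0],[0,0,0,0],[0,0,0,0],[0,0,0,0]]]' | sed -n '1,4p'
python3 -c "
from h import *
plan(623.7,37.7,94.5,4.9)"
```

```text
clock: 38.15
ee_pos: [0.6238, 0.0395, 0.2597]
orientation: [2.122, 2.315, 0.002]
wrist_force: [0.1, 0.3, -0.5]
t 38.15 g [624.1  39.5 105. ] ydir 5.0 shift cm [-0.18 -0.06  1.05] turn 0.001 alt -3.14 tilt [0.0017 0.0002] j7 -0.56 op 39.4 grip 35.8 F [ 0.1  0.3 -0.5]
```

```bash
python3 -m jog '[[[-0.2,-0.05,0.3,0],[0,0,0.3,0],[0,0,0.3,0],[0,0,0.1,0],[0,0,0,0],[0,0,0,0],[0,0,0,0]]]' | sed -n '1,4p'
python3 -c "
from h import *
plan(623.7,37.7,94.5,4.9)"
```

```text
clock: 39.02
ee_pos: [0.6232, 0.0373, 0.2492]
orientation: [2.123, 2.315, -0.0]
wrist_force: [-1.4, -1.0, 4.9]
t 39.02 g [623.2  37.3  94.5] ydir 5.0 shift cm [0.04 0.05 0.  ] turn 0.001 alt -3.14 tilt [ 0.0002 -0.0004] j7 -0.57 op 39.5 grip 36.5 F [-1.4 -1.   4.9]
```

```bash
python3 -m jog '[[[0,0,0,0],[0,0,0,0],[0,0,0,0],[0,0,0,0],[0,0,0,0]]]' -1 | head -1
python3 -m jog '[[[0,0,-2,0],[0,0,-4,0],[0,0,-4,0],[0,0,-4,0],[0,0,0,0],[0,0,0,0]]]' | head -2
python3 -m jog '[[[-3.9,-0.6,0,0],[-3.9,-0.6,0,0],[-3.9,-0.6,0,0],[-3.9,-0.6,0,0],[-3.9,-0.6,0,0],[-3.9,-0.6,0,0],[-3.9,-0.6,1,0],[0,0,1,0],[0,0,0,0],[0,0,0,0]]]' | head -2
python3 - <<'E'
from h import *
plan(581,-227,200,5)
c=ctrl.capture('wrist'); cv2.imwrite('pics/w9.png',c['color'][:,:,::-1])
print(proj(c,[.581,-.227,.04]))
E
```

```text
clock: 39.65
clock: 40.4
ee_pos: [0.6229, 0.0373, 0.3892]
clock: 41.65
ee_pos: [0.6054, -0.2367, 0.3688]
t 41.65 g [ 605.4 -236.5  214.1] ydir 5.1 shift cm [ 1.17 -2.34  1.41] turn 0.002 alt -3.14 tilt [-0.      0.0009] j7 -0.03 op 85.6 grip 0.0 F [-0.1 -0.1 -0.2]
[[292.64300815 172.82130812]]
```

View pics/w9.png

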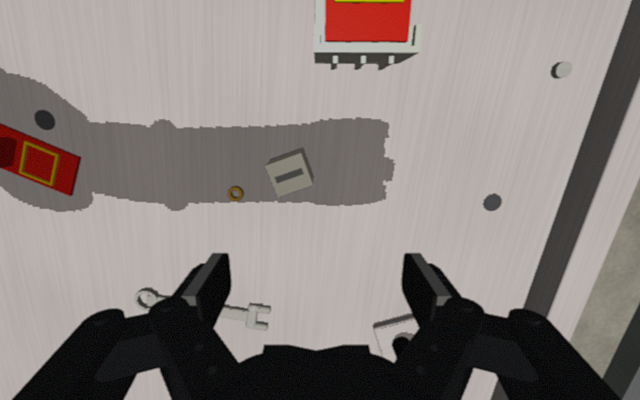

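Relay at (289,174), wholly in shadow, with its bar tilted about 18° in view; the chassis is above it. Measuring the top face and bar.

Run:
```python
from h import *
c=ctrl.capture('wrist'); g=np.zeros((400,640),np.uint8)
v=cv2.GaussianBlur(c['color'].max(2),(3,3),0)
y0,y1,x0,x1=140,203,258,325
t,b=cv2.threshold(v[y0:y1,x0:x1],0,1,cv2.THRESH_OTSU); print(t); g[y0:y1,x0:x1]=b
for r in rect(c,g>0,.04,100): print('top',*r)
k=max(cv2.findContours(g,cv2.RETR_EXTERNAL,cv2.CHAIN_APPROX_NONE)[0],key=cv2.contourArea)
f=np.zeros_like(g); cv2.drawContours(f,[k],-1,1,-1); f=cv2.erode(f,np.ones((5,5)))
for r in rect(c,(f>0)&(v<t),.04,10): print('bar',*r)
cv2.imwrite('pics/w10.png',cv2.resize(np.hstack([c['color'][130:215,245:335,::-1],np.dstack([g*200]*3)[130:215,245:335]]),None,fx=4,fy=4))
```

```text
120.0
top [289. 175.] [ 576.8 -230.2] [34.9 39.4] 24.9
bar [288. 175.] [ 577.  -229.9] [ 8.  30.9] 25.0
```

View pics/w10.png

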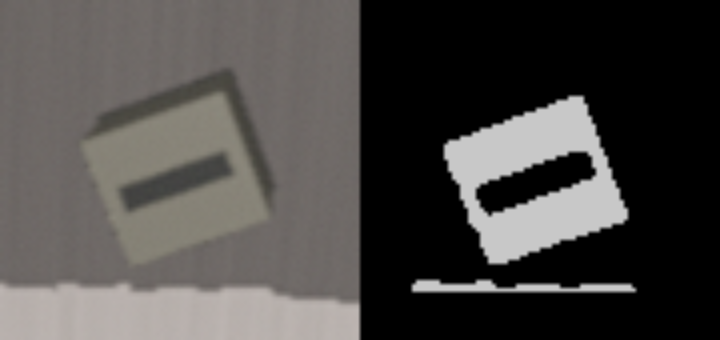

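Mask is clean: centre (576.9,−230.0) mm, 35×39, long side at 25°.

```bash
python3 -m jog '[[[0,0,1,-0.17],[0,0,1,-0.177],[0,0,0,0],[0,0,0,0]]]' | head -2
python3 -c "
from h import *
plan(576.9,-230,27,25)"
```

```text
clock: 42.25
ee_pos: [0.6053, -0.2379, 0.3493]
t 42.25 g [ 605.4 -237.9  194.6] ydir 24.7 shift cm [ 1.91 -2.28 16.76] turn -0.006 alt 3.136 tilt [0.0008 0.    ] j7 0.25 op 85.6 grip 0.0 F [-0.2 -0.7  0.8]
```

```bash
python3 -m jog '[[[1.9,-2.25,1,-0.005],[0,0,3,0],[0,0,4,0],[0,0,4,0],[0,0,3,0],[0,0,1.5,0],[0,0,0.2,0],[0,0,0,0],[0,0,0,0]]]' | head -2
python3 -c "
from h import *
plan(576.9,-230,27,25)"
python3 -m jog '[[[0,0,0,0],[0,0,0,0],[0,0,0,0],[0,0,0,0],[0,0,0,0],[0,0,0,0],[0,0,0,0]]]' 1 35
python3 -m jog '[[[0,0,-2,0],[0,0,-5,0],[0,0,-5,0],[0,0,-5,0],[0,0,-3,0.17],[0,0,0,0.178],[0,0,0,0],[0,0,0,0]]]'
python3 -c "
from h import *
plan(631.1,-51.6,200,4.9)"
```

```text
clock: 43.38
ee_pos: [0.5772, -0.2305, 0.183]
t 43.38 g [ 577.4 -230.6   28.3] ydir 25.1 shift cm [ 0.08 -0.02  0.13] turn 0.002 alt -3.139 tilt [ 0.0018 -0.0007] j7 0.08 op 85.2 grip 0.0 F [ 0.4 -0.5 -0.6]
clock: 44.25
ee_pos: [0.5768, -0.2305, 0.182]
orientation: [1.684, 2.651, 0.0]
wrist_force: [-0.1, -1.1, 5.7]
opening: 0.0396
grip_force: 36.4
clock: 45.25
ee_pos: [0.5765, -0.2303, 0.3816]
orientation: [-2.113, -2.324, 0.001]
wrist_force: [0.5, -0.2, -1.1]
opening: 0.0396
grip_force: 35.8
t 45.25 g [ 576.4 -230.3  226.9] ydir 5.5 shift cm [17.27  7.15  2.69] turn 0.01 alt -3.132 tilt [-0.0007  0.0002] j7 -0.02 op 39.6 grip 35.8 F [ 0.5 -0.2 -1.1]
```

```bash
python3 -m jog '[[[3.4,1.4,0,0.01],[3.4,1.4,0,0],[3.4,1.4,0,0],[3.4,1.4,0.5,0],[3.5,1.4,0.5,0],[0,0,1,0],[0,0,0,0],[0,0,0,0]]]' | head -2
python3 - <<'E'
from h import *
c=ctrl.capture('wrist'); H,S,V=hsv(c)
for r in rect(c,(H>22)&(H<34)&(S>150),.07,150): print(*r)
plan(631.3,-51.8,93.5,4.9)
E
```

```text
clock: 46.25
ee_pos: [0.6322, -0.0557, 0.3614]
[ 41. 302.] [ 357.1 -195.7] [30.1 32.6] 70.1
[315. 188.] [631.4 -52.1] [49.4 52.7] 4.6
[314.  84.] [623.7  37.3] [49.3 54.2] 4.6
t 46.3 g [632.2 -55.7 207. ] ydir 4.6 shift cm [ 0.4  -0.06 11.35] turn -0.006 alt 3.136 tilt [-0.0002 -0.0004] j7 -0.33 op 39.5 grip 35.7 F [ 0.4  0.1 -1. ]
```

```bash
python3 -m jog '[[[0.3,-0.1,1,-0.005],[0,0,3,0],[0,0,3,0],[0,0,2.5,0],[0,0,1,0],[0,0,0,0],[0,0,0,0],[0,0,0,0]]]' | sed -n '1,4p'
python3 -c "
from h import *
plan(631.4,-52,93.5,4.8)"
```

```text
clock: 47.3
ee_pos: [0.6313, -0.0513, 0.2577]
orientation: [2.123, 2.314, 0.002]
wrist_force: [-0.6, -0.3, -0.8]
t 47.3 g [631.6 -51.3 103. ] ydir 4.9 shift cm [-0.07 -0.03  0.95] turn 0.002 alt -3.14 tilt [ 0.0017 -0.0001] j7 -0.42 op 39.3 grip 35.8 F [-0.6 -0.3 -0.8]
```

```bash
python3 -m jog '[[[-0.1,0,0.3,0],[0,0,0.3,0],[0,0,0.2,0],[0,0,0.1,0],[0,0,0,0],[0,0,0,0],[0,0,0,0]]]' | sed -n '1,4p'
python3 -c "
from h import *
plan(631.4,-52,93.5,4.8)"
```

```text
clock: 48.18
ee_pos: [0.631, -0.0523, 0.248]
orientation: [2.124, 2.315, -0.0]
wrist_force: [-3.2, -0.8, 5.5]
t 48.17 g [631.  -52.4  93.3] ydir 4.9 shift cm [ 0.03  0.04 -0.02] turn 0.002 alt -3.139 tilt [-0.0001 -0.0002] j7 -0.42 op 39.8 grip 36.4 F [-3.2 -0.8  5.5]
```

```bash
python3 -m jog '[[[0,0,0,0],[0,0,0,0],[0,0,0,0],[0,0,0,0],[0,0,0,0]]]' -1 | head -1
python3 -m jog '[[[0,0,-2,0],[0,0,-4,0],[0,0,-4,0],[0,0,-5,0],[-3,0,0,0],[-5,0,0,0],[-5,0,0,0],[0,0,0,0],[0,0,0,0]]]' | head -2
python3 - <<'E'
from h import *
a=ctrl.capture('side'); u=proj(a,[.6275,-.0067,.06])[0].astype(int); b=ctrl.capture('wrist')
A=cv2.resize(a['color'][u[1]-50:u[1]+50,u[0]-70:u[0]+70,::-1],(560,400),interpolation=cv2.INTER_CUBIC)
v=proj(b,[.6275,-.0067,.06])[0].astype(int);print(v)
B=b['color'][:,240:420,::-1]
cv2.imwrite('pics/end.png',np.hstack([A,B]))
E
```

```text
clock: 48.8
clock: 49.92
ee_pos: [0.6422, -0.1812, 0.3988]
[315  -7]
```

View pics/end.png

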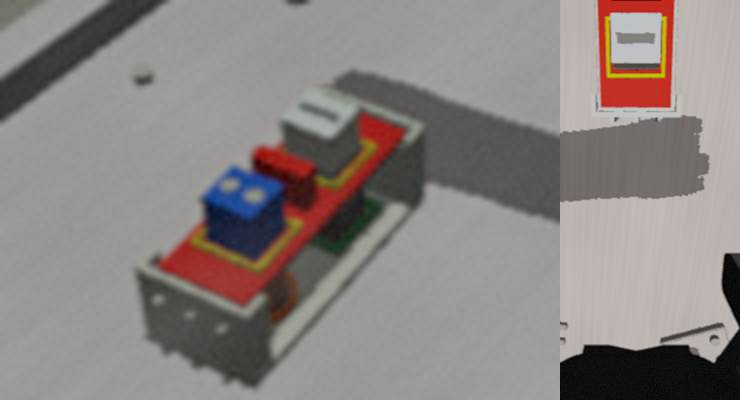

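The final view shows the terminal (245,205) upright in the pocket over the coil and the relay (322,130) upright over the magnet. The divider is flat on the ledges and the gripper is clear. Handing in.

```bash
python3 -c "
from workcell import ctrl
print(ctrl.finish_job())"
```

```text
the job is handed in; nothing more can be done
None
```

The breaker module is assembled in the order asked and handed in at about 50 s; in the last pictures the divider lies flat on the ledges, the terminal and relay stand upright in their pockets, and the gripper is clear; no verdict came back.

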